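Load the sample vials into the latched transport case

TASK

Get the sample vials ready for transport: flip the toggle latch on the front of the clear-lidded case fully open and lift the lid back until it rests open by itself. Then carry the three screw-cap vials over one at a time, keeping them upright, and lower each gently right down into the foam well of its own size: large vial in the large well, medium in the medium, small in the small. Leave the lid open.

Things in the scene. Friction and masses are not known exactly. Their poses are not given: they have to be found in the camera images.
- vial_large: the large screw-cap sample vial (amber glass, black ribbed cap, printed label): an upright round bottle 34 mm in diameter and 83 mm tall over its cap, which begins 69 mm up; stands loose on the desk, closed; origin at the centre of its underside, z up. Grasp it from above round its upper part
- vial_medium: the medium screw-cap sample vial (clear glass, black cap): an upright round bottle 28 mm in diameter and 71 mm tall over its cap, which begins 57 mm up; stands loose on the desk, closed; origin at the centre of its underside, z up. Grasp it from above round its upper part
- vial_small: the small screw-cap sample vial (clear glass, blue cap): an upright round bottle 22 mm in diameter and 47 mm tall over its cap, which begins 36 mm up; stands loose on the desk, closed; origin at the centre of its underside, z up. Grasp it from above round its upper part
- insert_large: grey foam module in the case, 70 x 55 x 50 mm, with one round well 42 mm wide in its middle (mouth chamfered 4 mm) for the 34 mm vial. Origin: centre of its underside, 12 mm above the desk; its z is the well's axis, its top 50 mm and the well's floor 6 mm above the origin. Three modules side by side, 56 mm apart, in any order, tops 62 mm above the desk, level with the case rim, seen through the clear lid
- insert_medium: grey foam module in the case, 70 x 55 x 50 mm, with one round well 36 mm wide in its middle (mouth chamfered 4 mm) for the 28 mm vial. Origin: centre of its underside, 12 mm above the desk; its z is the well's axis, its top 50 mm and the well's floor 14 mm above the origin. Three modules side by side, 56 mm apart, in any order, tops 62 mm above the desk, level with the case rim, seen through the clear lid
- insert_small: grey foam module in the case, 70 x 55 x 50 mm, with one round well 30 mm wide in its middle (mouth chamfered 4 mm) for the 22 mm vial. Origin: centre of its underside, 12 mm above the desk; its z is the well's axis, its top 50 mm and the well's floor 30 mm above the origin. Three modules side by side, 56 mm apart, in any order, tops 62 mm above the desk, level with the case rim, seen through the clear lid
- latch (a joint): over-centre toggle latch, middle of the case's 45 degree sloping front (towards the robot). 0: shut, lever along the slope, free end down and out; grows as it swings out and up, to 1.75 rad. Needs about 4 N at its end to start, less up to dead centre at 0.5; from there its spring throws it to 1.75. Its wire loop holds the lid shut, lifts off by itself with the lever and is clear of the lid from 1.0 on
- latch_tip (a point): point near the free end of the steel latch lever (20 mm wide, 3 mm thick), 29 mm above the desk when shut; overhangs the case's foot, free air below and 40 mm on both sides: pinch from above across the 20 mm. Axes of the lever: y along its pivot, x from free end to pivot, z out of its outer face. Pivot axis: 40 mm along +x, 2.5 mm along -z from here
- lid (a joint): lid of the case: a clear hood 178 mm wide, 88 mm deep, 41 mm high, 0.28 kg, hinged along the case's rear upper edge. 0: shut; grows as the front is raised, to its stop at 1.8 rad, leaning back behind the rim. Free hinge: let go below 1.0 rad it falls shut, beyond 1.2 it falls gently open to its stop and rests there. About 1.5 N at a tab raises it
- lid_tab (a point): grip of the robot's right-hand one of two black lifting tabs on the lid's front (18 mm wide in y, 7 thick, 30 long), 20 mm out from the face, 86 mm above the desk when shut. Axes of the lid: y along the hinge, x to the hinge, z up when shut; hinge axis 108 mm along +x, 24 mm along -z from here. Pinch from above across the 18 mm, finger ends at most 8 mm below, to clear the lid's face as it turns
Not all that is in view belongs to the job. Leave any blue or brown look-alike of the vial_large alone.

How it is judged:
On the way, in this order (a step that is already met when the one before it is completed fails the run):
1. the toggle latch has been flipped open (value of joint latch above 1 rad), for 0.2 s.
2. the lid stands open (value of joint lid above 1.4 rad), for 0.2 s.
At the end, for the whole second after the job is handed in: The latch is open (more than 1.0 rad), the lid stands open (more than 1.4 rad), and each of the three vials stands upright (within 0.2 rad), released and still, on the floor of the well of its own size (underside within 6 mm of the well's floor, axis within 9 mm of the well's axis) (value of joint latch above 1 rad and value of joint lid above 1.4 rad and horizontal distance between vial_large and insert_large below 0.009 m and z of vial_large in the frame of insert_large below 0.012 m and angle between each of vial_large, vial_medium, vial_small's own z axis and vertical below 0.2 rad and linear speed of each of vial_large, vial_medium, vial_small below 0.02 m/s and contact force between each of vial_large, vial_medium, vial_small and the fingers below 0.1 N and horizontal distance between vial_medium and insert_medium below 0.009 m and z of vial_medium in the frame of insert_medium below 0.02 m and horizontal distance between vial_small and insert_small below 0.009 m and z of vial_small in the frame of insert_small below 0.036 m); the robot touches nothing.
It fails at once if a vial is tipped over or laid down (more than 0.8 rad from upright) (angle between any of vial_large, vial_medium, vial_small's own z axis and vertical above 0.8 rad).
It fails at once if a vial is dropped into its well (faster than 0.75 m/s within 20 mm of the well's axis) ((horizontal distance between vial_large and insert_large below 0.02 m and linear speed of vial_large above 0.75 m/s) or (horizontal distance between vial_medium and insert_medium below 0.02 m and linear speed of vial_medium above 0.75 m/s) or (horizontal distance between vial_small and insert_small below 0.02 m and linear speed of vial_small above 0.75 m/s)).
It also fails if it takes over 93 s, if anything falls off the work surface, if the arm or the gripper's body presses on something with over 40 N, if the wrist force passes 120 N, or if a joint passes its speed limit or range.

ROBOT

A 7-joint arm with a two-finger parallel gripper is mounted at the origin on the work surface; the furniture and walls round the work are solid. World frame = base frame: x ahead of the robot, y to its left, z up, the work surface at z = 0. Lengths are in m, angles in rad, forces in N, time in s.
With the tool pointing down it reaches from about 0.4 to 0.85 m from the base axis. Payload 10.4 kg.
Tool frame: the origin (TCP) lies at the very end of the fingers, on their centre line; the grasp point (between the pads) lies 19 mm behind it; z points along the fingers, y is the line along which they close (so a half turn about z gives the same grasp; the last joint's range is limited). The gripper opens to 87 mm and grips with 3 to 60 N. Pads are 19 mm wide; open, the fingers measure 117 mm over their backs; the gripper's body (75 mm by 190 mm) begins 51 mm behind the grasp point.
Start: joints at [1.183, 0.332, -0.065, 1.46, 0.022, 1.35, -0.088], TCP at [0.223, -0.584, 0.223] pointing down, gripper open.
Joint ranges: [-2.6, 2.6], [-0.5, 2.12], [-1.47, 1.34], [0.16, 2.42], [-1.27, 4.41], [0.06, 2.06], [-2.6, 2.6]. Speed limits (rad/s): [2.22, 2.22, 2.79, 2.79, 3.14, 3.14, 3.14].

INTERFACE

Orientations are given as a unit quaternion [x, y, z, w].
In Python, from bench import * gives the robot as it stands.
- The arm moves only by the tool step_arm, never from a script. Its arguments are lists of equal length, an entry for each row: "delta_pos": the shift along the world's x, y, z in units of 25 mm (1.0 is 25 mm), a list of three; "turn": the turn about the world's z in units of 0.12 rad (1.0 is 0.12 rad). In form: {"delta_pos": [[tx, ty, tz], ...], "turn": [turn, ...]}. A call has 1 to 12 rows; each row shifts and turns the commanded pose from where the row before left it; what a row does not reach is not made up. A row lasts 1/10 s, in which the tool goes at most 50 mm and 8.59 degrees, less where a joint would pass 70% of its speed; a pose out of reach is approached as far as the arm can. A call with a number of a shift or a turn outside -1 to 1 is refused whole. A call with a gripper value outside its range is refused whole. "grip" is the closure, from 0 (fully open) to 1 (shut), set as the call begins (left out, the last holds). The fingers move at their own pace and stop on an object; "newtons" is the grip in N (left out, the last holds). Time passes only in rows, so rows that do not move let the fingers close. It gives the time, the measured TCP pose, the force, the opening and the grip force at its end, in the units of the state.
- read_state(): the state, without advancing time (a new reading comes with each control period).
- camera(name): name is "scene" or "top" or "wrist"; returns a dict with "image" (420x560x3 uint8, red, green, blue), "z_map" (420x560 float32, m along the optical axis (not along the pixel's ray), 0 where there is no reading), "mtx" (3x3 intrinsics, pixels), "dist" ([k1, k2, p1, p2, k3] as OpenCV has them; the pictures are not rectified), "view" (4x4, takes a point from world to camera coordinates). Camera axes: x right, y up, looking along -z (the intrinsics and any distortion apply to the point x, -y, -z); pixel columns grow to the right and rows downward; lengths in m; the calibration is good to about 2 mm. A picture is of the moment at which its call begins.
- close_job(): hands the job in; it is judged then, once.
The state is a dict: "time": time; "joint_positions": joint angles; "joint_vel": joint speeds; "joint_torque": joint torques, N m; "ee_pos": TCP position; "eef_rot": TCP orientation; "ft_force": force on the tool from outside, world axes, zero at the start; "torque": the same for the moment, N m; "width": finger opening in m; "grip_force": force on a finger pad.
Only numpy, scipy, OpenCV 4.12 (cv2) and the standard library are available. Lean on these libraries where they do the work, as an engineer would, in place of code of your own. Each camera call takes 0.05 s, during which the arm holds its last target. There are 200 camera calls.

## Working session

There is one attempt and no reset: what is moved stays moved. The work goes in short steps, Python scripts to look and compute and a tool call to move; the robot and the scene stay as the last step left them, time stands still between calls to the robot, and variables do not carry over. Pictures are saved under pics/ and viewed, at most 14 in all, crops included, and the job is handed in when it is done.

Besides the shell and the picture viewer there is one more tool, called by a JSON object that holds its "name" and its "arguments". step_arm: Moves the arm, as the interface text tells. Shifts and turns lie within -1 to 1; 1 stands for 25 mm of shift or 0.12 rad of turn. Its arguments: {"type":"object","properties":{"delta_pos":{"type":"array"},"turn":{"type":"array"},"grip":{"type":"number"},"newtons":{"type":"number"}},"required":["delta_pos","turn"]}

```bash
mkdir -p pics; cat > h.py <<'E'
from bench import *
import numpy as np, cv2
def cam(n,save=None):
    c=camera(n)
    if save: cv2.imwrite('pics/'+save,c['image'][:,:,::-1])
    np.savez('%s.npz'%n,**c)
    return c
def load(n): return dict(np.load('%s.npz'%n))
def ray(c,u,v):
    p=cv2.undistortPoints(np.array([[[u,v]]],float),c['mtx'],c['dist'])[0,0]
    V=c['view'];R=V[:3,:3];o=-R.T@V[:3,3]
    return o,R.T@np.array([p[0],-p[1],-1.0])
def onz(c,u,v,z):
    o,d=ray(c,u,v); return o+d*(z-o[2])/d[2]
def dep(c,u,v):
    o,d=ray(c,u,v); return o+d*c['z_map'][int(round(v)),int(round(u))]
def proj(c,P):
    V=c['view'];q=V[:3,:3]@np.array(P,float)+V[:3,3]; q=q*[1,-1,-1]
    return cv2.projectPoints(q.reshape(1,1,3),np.zeros(3),np.zeros(3),c['mtx'],c['dist'])[0][0,0]
E
python3 - <<'E'
from h import *
a=cam('scene','s0.png');b=cam('top','t0.png')
s=read_state();print(s['ee_pos'],s['eef_rot'],s['time'])
for c in(a,b):print(ray(c,280,210),c['mtx'][0,0])
E
```

```text
[ 0.22286024 -0.58355154  0.22184954] [ 9.83408370e-01  1.81404467e-01 -1.45004059e-04 -6.13241609e-04] 0.1
(array([ 0.44413057, -0.73342956,  0.81413745]), array([ 0.14358831,  0.627056  , -0.76573808])) 482.0450436585888
(array([ 0.46130298, -0.15066511,  0.91227183]), array([ 0.12813856, -0.00749861, -0.99175528])) 390.0567132099353
```

View pics/s0.png

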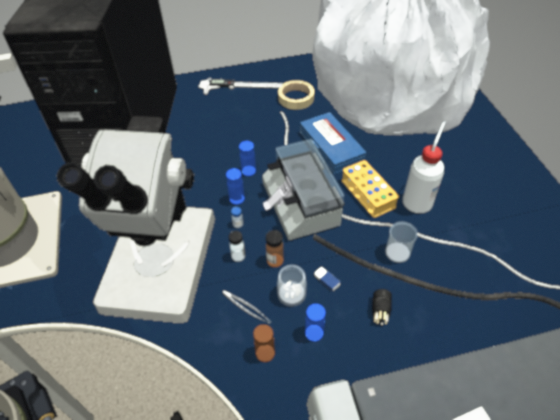

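View pics/t0.png

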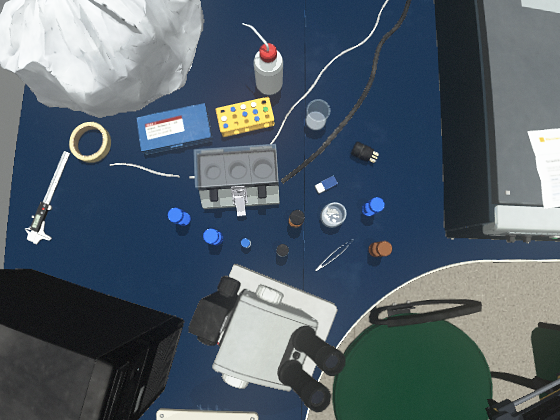

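Scene picture: the case is at (300,190). Candidates for vial_large:
- amber with black cap at scene (275,250) / top (296,218)
- brown look-alike at scene (263,343) / top (380,249)
- blue look-alikes at top (178,216), (212,237) and (373,207)

I choose the amber one with the black cap. The medium is at top (282,250) and the small (blue cap, clear glass) at top (246,243). Next I check these in one close crop.

```bash
python3 - <<'E'
from h import *
b=load('top');a=load('scene')
t=cv2.resize(b['image'][135:275,180:330],None,fx=4,fy=4,interpolation=cv2.INTER_CUBIC)
cv2.imwrite('pics/t1.png',t[:,:,::-1])
t=cv2.resize(a['image'][130:280,210:350],None,fx=4,fy=4,interpolation=cv2.INTER_CUBIC)
cv2.imwrite('pics/s1.png',t[:,:,::-1])
E
```

```text
(no output)
```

View pics/t1.png

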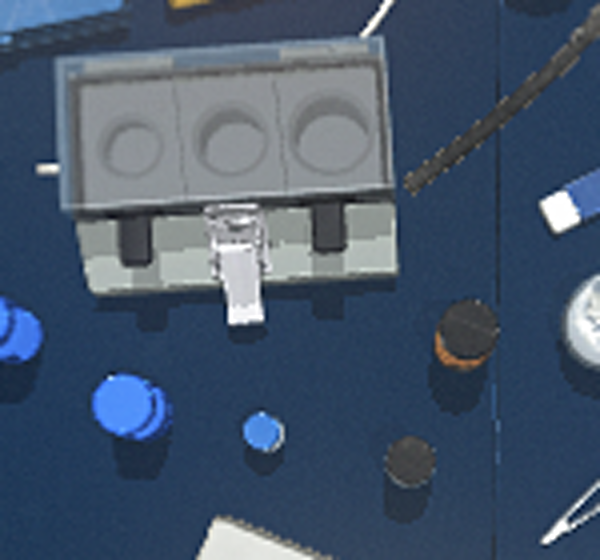

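View pics/s1.png

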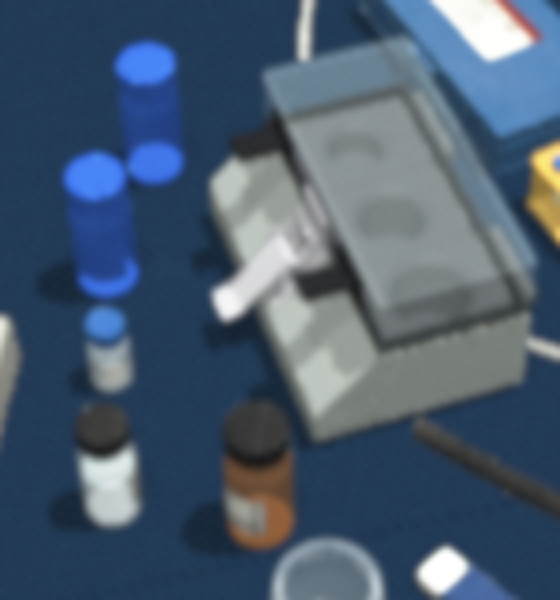

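The crops confirm the choice. In the top crop the amber/black large vial is at (468,328), medium (410,462), small (263,432). The wells, left to right, are small (133,148), medium (235,140) and large (332,135). The latch end is at (246,320) and the right tab at (329,228).

```bash
python3 - <<'E'
from h import *
b=load('top');a=load('scene');np.set_printoptions(precision=4,suppress=True)
f=lambda x,y:(180+(x+.5)/4-.5,135+(y+.5)/4-.5)
g=lambda x,y:(210+(x+.5)/4-.5,130+(y+.5)/4-.5)
for n,p,z in [('L',(469,328),.083),('M',(410,462),.071),('S',(262,431),.047),('wS',(133,143),.062),('wM',(235,138),.062),('wL',(331,133),.062),('latchend',(246,322),.026),('latchL',(226,250),.05),('latchR',(262,250),.05),('tabR',(329,235),.088),('tabL',(136,250),.088),('rimR',(395,270),0.012),('rimL',(98,294),.012),('lidFL',(64,208),.062),('lidFR',(392,190),.062)]:
    u=f(*p);print(n,onz(b,*u,z),dep(b,*u))
print('scene')
for n,p,z in [('L',(258,432),.083),('M',(105,430),.071),('S',(104,324),.047),('latchend',(226,305),.026),('tabRend',(318,282),.086),('tabLend',(250,142),.086)]:
    u=g(*p);print(n,onz(a,*u,z),dep(a,*u))
E
```

```text
L [ 0.5549 -0.1933  0.083 ] [ 0.5549 -0.1933  0.0825]
M [ 0.4832 -0.1632  0.071 ] [ 0.4832 -0.1632  0.0711]
S [ 0.4993 -0.0813  0.047 ] [ 0.4992 -0.0815  0.0485]
wS [ 0.6575 -0.0054  0.062 ] [ 0.648  -0.0124  0.1029]
wM [ 0.6613 -0.0625  0.062 ] [ 0.6512 -0.0669  0.1049]
wL [ 0.6652 -0.116   0.062 ] [ 0.6551 -0.1177  0.1041]
latchend [ 0.5622 -0.0687  0.026 ] [ 0.5621 -0.0688  0.0272]
latchL [ 0.5998 -0.0584  0.05  ] [ 0.5984 -0.0593  0.0589]
latchR [ 0.6002 -0.0786  0.05  ] [ 0.5991 -0.0792  0.0571]
tabR [ 0.603  -0.1174  0.088 ] [ 0.6027 -0.1175  0.0897]
tabL [ 0.5928 -0.0141  0.088 ] [ 0.5929 -0.014   0.0874]
rimR [ 0.5961 -0.1533  0.012 ] [ 0.5934 -0.1533  0.0296]
rimL [0.5785 0.0197 0.012 ] [0.5777 0.0185 0.0184]
lidFL [0.6199 0.0315 0.062 ] [0.613  0.0237 0.0987]
lidFR [ 0.6334 -0.1507  0.062 ] [ 0.6268 -0.1507  0.0949]
scene
L [ 0.5538 -0.198   0.083 ] [ 0.5538 -0.198   0.083 ]
M [ 0.4845 -0.1689  0.071 ] [ 0.4848 -0.165   0.0658]
S [ 0.4984 -0.0828  0.047 ] [ 0.4983 -0.0838  0.0482]
latchend [ 0.5659 -0.069   0.026 ] [ 0.5656 -0.071   0.0283]
tabRend [ 0.6047 -0.1169  0.086 ] [ 0.6042 -0.1189  0.0884]
tabLend [ 0.5951 -0.0112  0.086 ] [ 0.5951 -0.0112  0.086 ]
```

```bash
python3 - <<'E'
from h import *
G={}
for n in('top','scene'):
    c=load(n)
    for v in range(0,420,2):
        for u in range(0,560,2):
            if c['z_map'][v,u]>0:
                p=dep(c,u,v);k=(int(p[0]//.05),int(p[1]//.05));G[k]=max(G.get(k,0),p[2])
print('y:',[round(j*.05,2) for j in range(-14,5)])
for i in range(17,0,-1):print('%.2f'%(i*.05),' '.join('%4d'%(G.get((i,j),-.001)*1000) for j in range(-14,5)))
E
```

```text
y: [-0.7, -0.65, -0.6, -0.55, -0.5, -0.45, -0.4, -0.35, -0.3, -0.25, -0.2, -0.15, -0.1, -0.05, 0.0, 0.05, 0.1, 0.15, 0.2]
0.85  246  246  246  216    5    4   15   12    5    8  123  174  124    4    4  236  324  334  315
0.80  248  247  246  217    5    5   12   14   72   71    8   41   43   42   37   37  235  282  282
0.75  247  246  246  218    4    4    5   14   70   70    8   40   40   41   36   38   38  226  248
0.70  250  250  246  219    5    3   38   38   14   14    3  106  105  103   35   38   37   36    5
0.65  255  254  247  245    4    4   25    5   15   14  102  107  107  106  106    4    6   10    6
0.60  255  255  247  236    4    5    4    5   16   14  104  107  106  107  106    3    3    4    3
0.55  252  252  248  247    4    4   85   72   70   84   85   91   59   92   50   85    4    3    3
0.50  246  246  246  245    4    4   83   37   70   84   85    4   50   87   84   84    4    3    4
0.45    4  222  215    3    4   18   86    9   12    4   73    4   49   83    3    3    4    3    4
0.40   -1   -1    0    3    4    3    3    3    9   11  265  294  294  165    3    5    5    3    3
0.35    0    0   -1   -1   -1    3    3    5   41  265  286  297  296  277    6    3  315  416  416
0.30    0    0    0    0    0    0    1    5  345  359  305  297  297  274    3  417  417  417  416
0.25    0  320  482  393    0    0   -1    4   40  358  357  293  296  152    3  417  417  417  416
0.20    0  284  438  393  336    0    0   -1    3   41  252   40    3    3    2  415  415  418  416
0.15    0    0    0  335  335    0    0   -1    0    3    3    4    4    4    4  414  415  415  414
0.10    0    0    0    0    0    0    0    0   -1    3    3   15   14   15   15   15   14    0    1
0.05    0    0    0    0    0    0    0    0   -1    3    2   13  127  206  188   14   14    4    2
```

{"name": "step_arm", "arguments": {"delta_pos": [[0.8,1,0],[0.8,1,0],[1,1,0],[1,1,0],[1,1,0],[1,1,0],[1,1,0],[1,1,0],[1,1,0],[1,1,0],[1,1,0],[0.8,1,0]], "turn": [-0.2,-0.2,-0.2,-0.2,-0.2,-0.2,-0.2,-0.2,-0.2,-0.2,-0.2,-0.2], "grip": 0.35}}

```text
time: 1.3
ee_pos: [0.509, -0.2824, 0.2222]
eef_rot: [0.999, 0.038, -0.0, -0.0]
ft_force: [0.3, -0.4, -0.2]
width: 0.0563
grip_force: 0.0
```

{"name": "step_arm", "arguments": {"delta_pos": [[0.2,1,0],[0.2,1,0],[0.2,1,0],[0.2,1,0],[0.2,1,-0.2],[0.2,1,-0.4],[0.1,1,-0.4],[0.1,1,-0.4],[0,0.5,0],[0,0,0]], "turn": [0,0,0,0,0,0,0,0,0,0]}}

```text
time: 2.3
ee_pos: [0.543, -0.0697, 0.1877]
eef_rot: [0.999, 0.04, -0.0, -0.0]
ft_force: [-0.1, -0.7, 0.2]
width: 0.0569
grip_force: 0.0
```

```bash
python3 - <<'E'
from h import *
w=cam('wrist','w0.png')
for p in [(.562,-.069,.027),(.555,-.193,.083),(.602,-.117,.09)]:print(proj(w,p))
E
```

```text
[282.7142211  172.37965679]
[428.11517378 203.63962232]
[348.34120185 140.6696837 ]
```

View pics/w0.png

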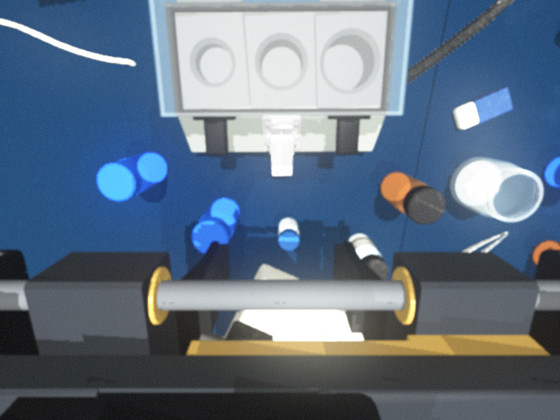

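The wrist view shows the case square to the tool: lever end at (282,175), tab ends at (215,151) and (348,151), vials small (289,232), medium (380,262), large cap (424,204).

```bash
python3 - <<'E'
from h import *
np.set_printoptions(precision=4,suppress=True)
w=load('wrist')
for n,u,z in [('lev',(282,176),.025),('tabLend',(216,152),.086),('tabRend',(348,152),.086),('wS',(212,63),.062),('wM',(281.5,62),.062),('wL',(349,61),.062),('caseFL',(192,152),.0),('caseFR',(376,152),.0),('L',(424,204),.083),('M',(376,266),.071),('S',(289,240),.047)]:
    print(n,onz(w,*u,z),dep(w,*u))
print(onz(w,282,172,.0295),onz(w,282,168,.033))
E
```

```text
lev [ 0.5579 -0.0686  0.025 ] [ 0.5534 -0.069   0.0007]
tabLend [ 0.5844 -0.0133  0.086 ] [ 0.5846 -0.0136  0.0879]
tabRend [ 0.5929 -0.1188  0.086 ] [ 0.593  -0.1185  0.0872]
wS [ 0.653  -0.0037  0.062 ] [ 0.6481 -0.0121  0.1023]
wM [ 0.6583 -0.06    0.062 ] [ 0.6526 -0.0605  0.102 ]
wL [ 0.6634 -0.1146  0.062 ] [ 0.6568 -0.1071  0.1039]
caseFL [0.5714 0.0285 0.    ] [ 0.5713  0.0286 -0.0003]
caseFR [ 0.5871 -0.1665  0.    ] [ 0.587  -0.1668 -0.0011]
L [ 0.5544 -0.1896  0.083 ] [ 0.5543 -0.1898  0.0825]
M [ 0.4884 -0.1626  0.071 ] [ 0.4883 -0.1627  0.0707]
S [ 0.4983 -0.0804  0.047 ] [ 0.4978 -0.0805  0.0457]
[ 0.5628 -0.0682  0.0295] [ 0.5673 -0.0678  0.033 ]
```

{"name": "step_arm", "arguments": {"delta_pos": [[0.35,0.05,-1],[0.35,0,-1],[0,0,-1],[0,0,-1],[0,0,-1],[0,0,-1],[0,0,-0.5],[0,0,0],[0,0,0]], "turn": [0,0,0,0,0,0,0,0,0], "grip": 0.5}}

```text
time: 3.25
ee_pos: [0.5611, -0.0709, 0.0261]
eef_rot: [0.999, 0.038, 0.001, 0.0]
ft_force: [0.2, -0.0, 0.5]
width: 0.0436
grip_force: 0.0
```

{"name": "step_arm", "arguments": {"delta_pos": [[0,0,0],[0,0,0],[0,0,0],[0,0,0],[0,0,0],[0,0,0],[0,0,0]], "turn": [0,0,0,0,0,0,0], "grip": 1, "newtons": 30}}

```text
time: 3.95
ee_pos: [0.5607, -0.069, 0.0254]
eef_rot: [0.999, 0.039, 0.0, -0.0]
ft_force: [-1.0, 5.9, 2.9]
width: 0.0177
grip_force: 30.0
```

{"name": "step_arm", "arguments": {"delta_pos": [[-0.12,0,0.17],[-0.11,0,0.17],[-0.08,0,0.19],[-0.06,0,0.2],[-0.03,0,0.21],[-0.01,0,0.21],[0.02,0,0.2],[0.04,0,0.2],[0.07,0,0.19],[0.09,0,0.19],[0,0,0]], "turn": [0,0,0,0,0,0,0,0,0,0,0]}}

```text
time: 5.05
ee_pos: [0.5554, -0.0696, 0.0742]
eef_rot: [0.999, 0.039, -0.001, -0.0]
ft_force: [-4.7, 5.3, 3.7]
width: 0.0172
grip_force: 30.0
```

{"name": "step_arm", "arguments": {"delta_pos": [[0.12,0,0.17],[0.13,0,0.16],[0.15,0,0.13],[0.1,0,0.07],[0,0,0],[0,0,0]], "turn": [0,0,0,0,0,0]}}

```text
time: 5.65
ee_pos: [0.5633, -0.069, 0.0844]
eef_rot: [0.999, 0.039, -0.006, -0.001]
ft_force: [-15.5, 6.9, -2.2]
width: 0.017
grip_force: 34.4
```

Release, back out upward and check.

{"name": "step_arm", "arguments": {"delta_pos": [[-0.2,0,0],[0,0,0],[0,0,0],[0,0,0.3],[0,0,1],[0,0,1],[0,0,1],[0,0,0]], "turn": [0,0,0,0,0,0,0,0], "grip": 0.45}}

```text
time: 6.45
ee_pos: [0.566, -0.0709, 0.1739]
eef_rot: [0.999, 0.038, 0.004, 0.001]
ft_force: [-0.1, 0.3, 0.5]
width: 0.048
grip_force: 0.0
```

```bash
python3 - <<'E'
from h import *
w=cam('wrist','w1.png');cv2.imwrite('pics/w1c.png',cv2.resize(w['image'][:260,120:460],None,fx=1.5,fy=1.5)[:,:,::-1])
E
```

```text
(no output)
```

View pics/w1c.png

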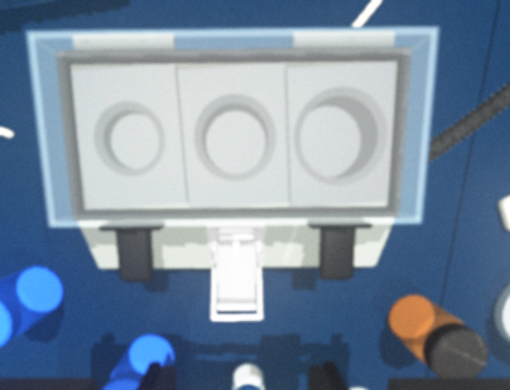

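The picture shows the lever at (278,193) looking larger, i.e. raised. I check its height by depth.

```bash
python3 - <<'E'
from h import *
np.set_printoptions(precision=4,suppress=True)
w=load('wrist')
for v in (155,160,170,180,190,200,205,209,211,213):print(v,dep(w,278,v),dep(w,262,v))
q=lambda x,y:(120+(x+.5)/1.5-.5,(y+.5)/1.5-.5)
for n,p in [('tabR',(337,264)),('tabL',(135,268))]:print(n,dep(w,*q(*p)),onz(w,*q(*p),.0895))
for n,p in [('R end',(338,278)),('L end',(136,281)),('facR',(337,226))]:print(n,onz(w,*q(*p),.086))
for n,p in [('S',(131,136)),('M',(235.5,136)),('L',(338,136))]:print(n,onz(w,*q(*p),.062))
print(read_state()['ee_pos'])
E
```

```text
155 [ 0.6095 -0.0647  0.0692] [ 0.6069 -0.051   0.0553]
160 [ 0.6047 -0.065   0.0631] [ 0.6028 -0.0514  0.0567]
170 [ 0.5965 -0.0656  0.0644] [ 0.5915 -0.0511  0.0404]
180 [ 0.5893 -0.0662  0.0715] [ 0.5867 -0.0527  0.0632]
190 [ 0.583  -0.0668  0.0808] [ 0.5803 -0.0536  0.0732]
200 [ 0.5779 -0.0672  0.093 ] [ 0.5732 -0.0544  0.0785]
205 [ 0.5754 -0.0675  0.0985] [ 0.5699 -0.0548  0.0819]
209 [ 0.5686 -0.0679  0.0856] [ 0.5677 -0.0551  0.0859]
211 [ 0.5671 -0.068   0.0862] [ 0.5663 -0.0553  0.0869]
213 [ 0.5392 -0.0694 -0.0022] [ 0.5381 -0.0521 -0.0013]
tabR [ 0.5996 -0.117   0.0876] [ 0.5999 -0.1166  0.0895]
tabL [ 0.5898 -0.0138  0.0889] [ 0.5899 -0.0139  0.0895]
R end [ 0.592  -0.1188  0.086 ]
L end [ 0.5824 -0.0138  0.086 ]
facR [ 0.6186 -0.1148  0.086 ]
S [ 0.6551 -0.0049  0.062 ]
M [ 0.6593 -0.06    0.062 ]
L [ 0.6635 -0.1141  0.062 ]
[ 0.565  -0.0709  0.1718]
```

Latch tip is at z≈0.098, so the latch is open. Now I pinch the right tab.

{"name": "step_arm", "arguments": {"delta_pos": [[0.5,-0.6,0],[0.5,-0.6,0],[0.48,-0.66,0],[0,0,-0.7],[0,0,-1],[0,0,-1],[0,0,-0.5],[0,0,0],[0,0,0]], "turn": [0,0,0,0,0,0,0,0,0], "grip": 0.63}}

```text
time: 7.4
ee_pos: [0.6007, -0.1168, 0.0898]
eef_rot: [0.999, 0.038, 0.0, 0.0]
ft_force: [1.0, -0.2, 0.4]
width: 0.0324
grip_force: 0.0
```

{"name": "step_arm", "arguments": {"delta_pos": [[0.04,0,-0.43],[0,0,0],[0,0,0]], "turn": [0,0,0]}}

```text
time: 7.7
ee_pos: [0.6013, -0.1167, 0.0784]
eef_rot: [0.999, 0.038, 0.0, 0.0]
ft_force: [0.5, 0.6, -0.4]
width: 0.0321
grip_force: 0.0
```

{"name": "step_arm", "arguments": {"delta_pos": [[0,0,0],[0,0,0],[0,0,0],[0,0,0],[0,0,0]], "turn": [0,0,0,0,0], "grip": 1, "newtons": 30}}

```text
time: 8.2
ee_pos: [0.6014, -0.1174, 0.0786]
eef_rot: [0.999, 0.038, 0.0, 0.0]
ft_force: [0.7, -3.2, 2.9]
width: 0.0174
grip_force: 30.0
```

{"name": "step_arm", "arguments": {"delta_pos": [[0.07,0,0.26],[0.08,0.01,0.25],[0.1,0.01,0.25],[0.11,0.01,0.24],[0.12,0.01,0.23],[0.14,0.01,0.23],[0.15,0.01,0.22],[0.17,0.01,0.21],[0.18,0.01,0.2],[0.19,0.02,0.19],[0.2,0.02,0.17],[0.21,0.02,0.17]], "turn": [0,0,0,0,0,0,0,0,0,0,0,0]}}

```text
time: 9.4
ee_pos: [0.6441, -0.1137, 0.144]
eef_rot: [0.999, 0.038, -0.001, 0.0]
ft_force: [-0.5, -5.8, -4.0]
width: 0.0177
grip_force: 30.0
```

{"name": "step_arm", "arguments": {"delta_pos": [[0.22,0.02,0.15],[0.22,0.02,0.14],[0.24,0.02,0.12],[0.24,0.02,0.11],[0.25,0.02,0.09],[0.25,0.02,0.08],[0.26,0.02,0.06],[0.26,0.02,0.05],[0.26,0.02,0.03],[0.26,0.02,0.02],[0.26,0.02,0],[0.26,0.02,0]], "turn": [0,0,0,0,0,0,0,0,0,0,0,0]}}

```text
time: 10.6
ee_pos: [0.7196, -0.1073, 0.166]
eef_rot: [0.999, 0.038, 0.001, 0.0]
ft_force: [-1.8, -5.9, 3.2]
width: 0.0172
grip_force: 30.0
```

{"name": "step_arm", "arguments": {"delta_pos": [[0.25,0.02,-0.02],[0.25,0.02,-0.03],[0,0,0],[0,0,0]], "turn": [0,0,0,0]}}

```text
time: 11.0
ee_pos: [0.7323, -0.1062, 0.1644]
eef_rot: [0.999, 0.038, 0.001, 0.0]
ft_force: [0.7, -4.6, 5.4]
width: 0.0174
grip_force: 30.0
```

{"name": "step_arm", "arguments": {"delta_pos": [[0,0,0],[0,0,0],[0,0,0.5],[0,0,1],[0,0,1],[-1,0,0.6],[-1,0,0],[-1,0,0],[-1,0,0],[-1,0,0],[-1,0,0],[-0.6,0,0]], "turn": [0,0,0,0,0,0,0,0,0,0,0,0], "grip": 0.5}}

```text
time: 12.2
ee_pos: [0.565, -0.1055, 0.2424]
eef_rot: [0.999, 0.039, 0.0, 0.0]
ft_force: [-0.8, 0.1, 0.5]
width: 0.0436
grip_force: 0.0
```

```bash
python3 - <<'E'
from h import *
w=cam('wrist','w2.png')
print(read_state()['ee_pos'])
E
```

```text
[ 0.56392056 -0.10567153  0.24269226]
```

View pics/w2.png

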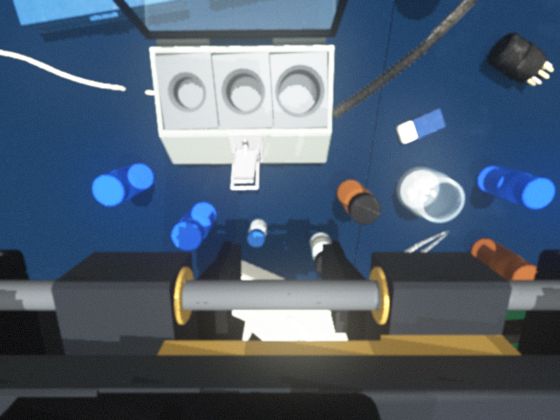

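The lid rests open behind the case. The wells in the wrist view are small (187,92), medium (244,92) and large (299,91). I measure the wells and caps from the depth map, in both views.

```bash
cat >> h.py <<'E'
def grid(c):
    v,u=np.mgrid[:420,:560]
    p=cv2.undistortPoints(np.stack([u.ravel(),v.ravel()],1).astype(float)[:,None],c['mtx'],c['dist'])[:,0]
    V=c['view'];R=V[:3,:3];o=-R.T@V[:3,3]
    d=np.c_[p[:,0],-p[:,1],-np.ones(len(p))]@R
    P=o+d*c['z_map'].reshape(-1,1); ok=c['z_map'].ravel()>0
    return o,d,P,ok
def well(c,xy,r):
    o,d,P,ok=grid(c);Q=o+d*((.062-o[2])/d[:,2:3])
    m=ok&(np.hypot(*(Q[:,:2]-xy).T)<r+.003)&(P[:,2]<.0600)
    q=Q[m,:2].astype(np.float32);ce,rr=cv2.minEnclosingCircle(q);return q.mean(0),ce,rr,P[m,2].min()
def cap(c,xy,z,R=.03):
    o,d,P,ok=grid(c)
    m=ok&(np.hypot(*(P[:,:2]-xy).T)<R)&(abs(P[:,2]-z)<.004)
    q=P[m,:2].astype(np.float32);ce,rr=cv2.minEnclosingCircle(q);return q.mean(0),ce,rr,len(q)
E
python3 - <<'E'
from h import *
np.set_printoptions(precision=4,suppress=True)
cam('top')
for n in('wrist','top'):
    c=load(n);print(n)
    for k,xy,r in[('S',(.6545,-.0045),.019),('M',(.659,-.06),.022),('L',(.6635,-.1145),.025)]:print(k,*well(c,xy,r))
    for k,xy,z in[('L',(.555,-.192),.083),('M',(.485,-.163),.071),('S',(.499,-.081),.047)]:print(k,*cap(c,xy,z))
E
```

```text
wrist
S [ 0.6541 -0.0047] (0.6546370983123779, -0.00527912424877286) 0.02140984684228897 0.03924412205117506
M [ 0.6589 -0.0599] (0.6588831543922424, -0.06022591143846512) 0.024921534582972527 0.022397393918906938
L [ 0.6638 -0.1154] (0.6635487675666809, -0.11429769545793533) 0.02798626199364662 0.014912406759136798
L [ 0.5531 -0.1927] (0.5526059865951538, -0.1932329535484314) 0.016388922929763794 741
M [ 0.4824 -0.1539] (0.4819769859313965, -0.156401589512825) 0.01163820642977953 87
S [ 0.4982 -0.0806] (0.4977112114429474, -0.0802539587020874) 0.010783988982439041 239
toph.py:30: RuntimeWarning: Mean of empty slice.
  q=Q[m,:2].astype(np.float32);ce,rr=cv2.minEnclosingCircle(q);return q.mean(0),ce,rr,P[m,2].min()
  ret = um.true_divide(
Traceback (most recent call last):
  File "h.py", line 30, in well
    q=Q[m,:2].astype(np.float32);ce,rr=cv2.minEnclosingCircle(q);return q.mean(0),ce,rr,P[m,2].min()
                                                                                        ~~~~~~~~~~^^
ValueError: zero-size array to reduction operation minimum which has no identity
```

{"name": "step_arm", "arguments": {"delta_pos": [[-0.1,-0.9,-0.6],[-0.1,-0.9,-1],[-0.1,-0.9,-1],[-0.1,-0.8,-1],[0,0,-0.2],[0,0,0],[0,0,0]], "turn": [0,0,0,0,0,0,0], "grip": 0.46}}

```text
time: 13.0
ee_pos: [0.5576, -0.1921, 0.1476]
eef_rot: [0.999, 0.039, 0.001, -0.0]
ft_force: [-0.8, 0.0, 0.6]
width: 0.0471
grip_force: 0.0
```

```bash
python3 - <<'E'
from h import *
np.set_printoptions(precision=4,suppress=True)
c=cam('wrist','w3.png');print(read_state()['ee_pos'])
for k,xy,z in[('L',(.555,-.192),.083),('S',(.499,-.081),.047)]:print(k,*cap(c,xy,z))
for n in('top','scene'):
    t=load(n) if n=='scene' else cam('top')
    o,d,P,ok=grid(t);m=ok&(P[:,2]>.1)&(P[:,0]<.45)&(P[:,0]>.2)&(abs(P[:,1]+.16)<.11)
    if n=='scene':
        for z in(.1,.15,.2,.25):print(z,P[m&(abs(P[:,2]-z)<.025),0].max())
E
```

```text
[ 0.5576 -0.1922  0.1478]
L [ 0.5532 -0.1932] (0.552316427230835, -0.19337083399295807) 0.016518574208021164 1417
S [ 0.5077 -0.0803] (0.5075961351394653, -0.08007495105266571) 0.0026906670536845922 6
0.1 0.40104667517268144
0.15 0.4284619197324743
0.2 0.4144268368935292
0.25 0.4206931894533691
```

{"name": "step_arm", "arguments": {"delta_pos": [[-0.16,-0.04,-0.6],[0,0,-0.8],[0,0,-0.9],[0,0,-0.9],[0,0,-0.6],[0,0,0],[0,0,0]], "turn": [0,0,0,0,0,0,0]}}

```text
time: 13.8
ee_pos: [0.5529, -0.1944, 0.0522]
eef_rot: [0.999, 0.039, 0.0, 0.0]
ft_force: [0.4, -0.7, 0.2]
width: 0.0468
grip_force: 0.0
```

{"name": "step_arm", "arguments": {"delta_pos": [[0,0,0],[0,0,0],[0,0,0],[0,0,0],[0,0,0],[0,0,0]], "turn": [0,0,0,0,0,0], "grip": 1, "newtons": 15}}

```text
time: 14.4
ee_pos: [0.5529, -0.1947, 0.0521]
eef_rot: [0.999, 0.038, 0.001, 0.0]
ft_force: [0.5, 0.2, 6.4]
width: 0.0335
grip_force: 15.0
```

{"name": "step_arm", "arguments": {"delta_pos": [[0,0,0.3],[0,0,0.7],[0,0,1],[0,0,1],[0,0,1],[0,0,1],[0,0,0.4],[0.4,0.3,0],[0.8,0.6,0],[0.8,0.6,0],[0.8,0.6,0],[0.8,0.6,0]], "turn": [0,0,0,0,0,0,0,0,0,0,0,0]}}

```text
time: 15.6
ee_pos: [0.6428, -0.1255, 0.1841]
eef_rot: [0.999, 0.039, -0.001, -0.0]
ft_force: [-0.2, -0.5, -0.5]
width: 0.0336
grip_force: 15.0
```

{"name": "step_arm", "arguments": {"delta_pos": [[0.6,0.4,0],[0.2,0.1,0],[0,0,0],[0,0,0],[0,0,0]], "turn": [0,0,0,0,0]}}

```text
time: 16.1
ee_pos: [0.6616, -0.1157, 0.1862]
eef_rot: [0.999, 0.038, -0.0, 0.0]
ft_force: [-0.4, 0.0, 0.2]
width: 0.0338
grip_force: 15.0
```

```bash
python3 - <<'E'
from h import *
np.set_printoptions(precision=4,suppress=True)
c=cam('wrist','w4.png');s=read_state();print(s['ee_pos'],s['grip_force'],s['width'])
print(well(c,(.6543,-.005),.019),well(c,(.6589,-.06),.022))
o,d,P,ok=grid(c);e=s['ee_pos'];m=ok&(np.hypot(*(P[:,:2]-e[:2]).T)<.02)&(P[:,2]<e[2]+.04)&(P[:,2]>.11)
q=P[m];print(q.min(0),q.max(0))
E
```

```text
[ 0.6617 -0.1156  0.1864] 14.96850237250328 0.03382708249462805
(array([ 0.6547, -0.0049], dtype=float32), (0.655197024345398, -0.00686137517914176), 0.021136406809091568, np.float64(0.039507427476011825)) (array([ 0.6598, -0.0602], dtype=float32), (0.6588965654373169, -0.05943947285413742), 0.024455398321151733, np.float64(0.023076557828093147))
[ 0.6448 -0.1333  0.135 ] [ 0.6786 -0.097   0.2259]
```

View pics/w4.png

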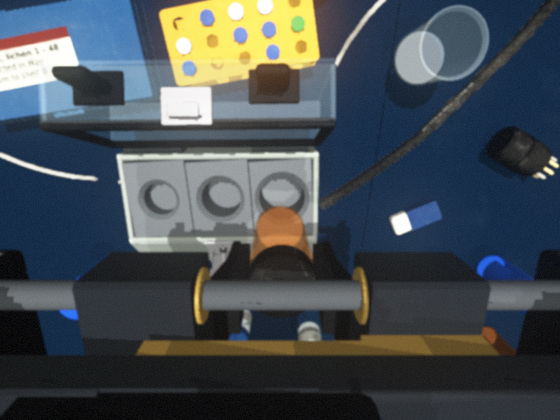

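The vial hangs upright in the fingers at (282,235), with the large well behind it. Now I lower it.

{"name": "step_arm", "arguments": {"delta_pos": [[0.08,0.03,-0.3],[0,0,-0.7],[0,0,-0.7],[0,0,-0.6],[0,0,-0.5],[0,0,-0.5],[0,0,-0.5],[0,0,-0.4],[0,0,-0.2],[0,0,0],[0,0,0]], "turn": [0,0,0,0,0,0,0,0,0,0,0]}}

```text
time: 17.25
ee_pos: [0.6645, -0.1139, 0.0768]
eef_rot: [0.999, 0.038, 0.0, 0.0]
ft_force: [-0.1, -0.4, -0.7]
width: 0.0334
grip_force: 15.0
```

{"name": "step_arm", "arguments": {"delta_pos": [[0,0,-0.08],[0,0,-0.08],[0,0,-0.06],[0,0,0],[0,0,0]], "turn": [0,0,0,0,0]}}

```text
time: 17.75
ee_pos: [0.6642, -0.1139, 0.0708]
eef_rot: [0.999, 0.038, -0.0, 0.0]
ft_force: [0.5, -0.7, -0.5]
width: 0.0333
grip_force: 15.0
```

{"name": "step_arm", "arguments": {"delta_pos": [[0,0,-0.03],[0,0,0],[0,0,0]], "turn": [0,0,0]}}

```text
time: 18.05
ee_pos: [0.6644, -0.1139, 0.0703]
eef_rot: [0.999, 0.038, 0.0, 0.0]
ft_force: [-0.1, -0.7, 1.8]
width: 0.0335
grip_force: 15.0
```

{"name": "step_arm", "arguments": {"delta_pos": [[0,0,0],[0,0,0],[0,0,0],[0,0,0.4],[0,0,1],[0,0,1],[0,0,1],[0,0,1],[0,0,0]], "turn": [0,0,0,0,0,0,0,0,0], "grip": 0.47}}

```text
time: 18.95
ee_pos: [0.6662, -0.1139, 0.1852]
eef_rot: [0.999, 0.038, 0.003, 0.001]
ft_force: [0.1, -0.9, 0.6]
width: 0.0462
grip_force: 0.0
```

```bash
python3 - <<'E'
from h import *
np.set_printoptions(precision=4,suppress=True)
c=cam('wrist');s=read_state();print(s['ee_pos'])
print(cap(c,(.6637,-.115),.101))
E
```

```text
[ 0.6653 -0.1139  0.1828]
(array([ 0.6646, -0.1124], dtype=float32), (0.6638622879981995, -0.11241233348846436), 0.016347026452422142, 1239)
```

Large vial seated (cap top at 0.101 m, on the well axis to 2-3 mm). Next, the medium.

{"name": "step_arm", "arguments": {"delta_pos": [[-0.5,-0.1,0],[-1,-0.3,0],[-1,-0.3,0],[-1,-0.3,0],[-1,-0.3,0],[-1,-0.3,0],[-1,-0.3,-0.5],[-0.6,-0.06,-0.7],[0,0,0],[0,0,0]], "turn": [0,0,0,0,0,0,0,0,0,0], "grip": 0.47}}

```text
time: 20.0
ee_pos: [0.4869, -0.1627, 0.1502]
eef_rot: [0.999, 0.038, -0.0, -0.0]
ft_force: [-0.3, -0.2, 0.2]
width: 0.0463
grip_force: 0.0
```

```bash
python3 - <<'E'
from h import *
np.set_printoptions(precision=4,suppress=True)
c=cam('wrist');s=read_state();print(s['ee_pos'],s['ft_force'])
print(cap(c,(.4835,-.163),.071),cap(c,(.4985,-.081),.047))
for k,xy,r in[('S',(.6545,-.0045),.019),('M',(.659,-.06),.022)]:print(k,*well(c,xy,r))
E
```

```text
[ 0.4876 -0.1626  0.1506] [-0.1663  0.3164 -0.9184]
(array([ 0.4828, -0.1632], dtype=float32), (0.482094407081604, -0.16291552782058716), 0.013572880998253822, 864) (array([ 0.4978, -0.081 ], dtype=float32), (0.4975343644618988, -0.08031891286373138), 0.010860303416848183, 493)h.py:30: RuntimeWarning: Mean of empty slice.
  q=Q[m,:2].astype(np.float32);ce,rr=cv2.minEnclosingCircle(q);return q.mean(0),ce,rr,P[m,2].min()
  ret = um.true_divide(
Traceback (most recent call last):
  File "h.py", line 30, in well
    q=Q[m,:2].astype(np.float32);ce,rr=cv2.minEnclosingCircle(q);return q.mean(0),ce,rr,P[m,2].min()
                                                                                        ~~~~~~~~~~^^
ValueError: zero-size array to reduction operation minimum which has no identity
```

{"name": "step_arm", "arguments": {"delta_pos": [[-0.13,0,-0.6],[0,0,-0.9],[0,0,-0.9],[0,0,-0.9],[0,0,-0.6],[0,0,-0.3],[0,0,0],[0,0,0]], "turn": [0,0,0,0,0,0,0,0]}}

```text
time: 20.85
ee_pos: [0.4844, -0.1628, 0.0459]
eef_rot: [0.999, 0.039, 0.001, 0.0]
ft_force: [0.0, -0.3, -0.6]
width: 0.0463
grip_force: 0.0
```

{"name": "step_arm", "arguments": {"delta_pos": [[0,0,0],[0,0,0],[0,0,0],[0,0,0],[0,0,0],[0,0,0],[0,0,0]], "turn": [0,0,0,0,0,0,0], "grip": 1, "newtons": 15}}

```text
time: 21.55
ee_pos: [0.4838, -0.1631, 0.0454]
eef_rot: [0.999, 0.038, 0.0, 0.0]
ft_force: [0.4, -1.5, 4.8]
width: 0.0274
grip_force: 15.0
```

{"name": "step_arm", "arguments": {"delta_pos": [[0,0,0.3],[0,0,0.7],[0,0,1],[0,0,1],[0,0,1],[0.4,0.2,1],[0.8,0.5,0.6],[0.9,0.5,0],[0.9,0.5,0],[0.9,0.5,0],[0.9,0.5,0],[0.9,0.5,0]], "turn": [0,0,0,0,0,0,0,0,0,0,0,0]}}

```text
time: 22.75
ee_pos: [0.6265, -0.0823, 0.185]
eef_rot: [0.999, 0.038, -0.0, -0.0]
ft_force: [-1.0, -0.2, -0.1]
width: 0.0276
grip_force: 15.0
```

{"name": "step_arm", "arguments": {"delta_pos": [[0.9,0.5,0],[0.4,0.4,0],[0,0,0],[0,0,0],[0,0,0]], "turn": [0,0,0,0,0]}}

```text
time: 23.25
ee_pos: [0.6578, -0.0616, 0.1853]
eef_rot: [0.999, 0.038, -0.0, 0.0]
ft_force: [0.5, -0.2, -1.6]
width: 0.0274
grip_force: 15.0
```

```bash
python3 - <<'E'
from h import *
np.set_printoptions(precision=4,suppress=True)
c=cam('wrist','w5.png');s=read_state();e=s['ee_pos'];print(e,s['grip_force'],s['width'])
print(well(c,(.6543,-.005),.019))
o,d,P,ok=grid(c);m=ok&(np.hypot(*(P[:,:2]-e[:2]).T)<.02)&(P[:,2]<e[2]-.003)&(P[:,2]>.12)
q=P[m];print(q.min(0),q.max(0))
E
```

```text
[ 0.6578 -0.0616  0.1854] 14.997548907995224 0.02744451881861716
(array([ 0.6547, -0.0046], dtype=float32), (0.6539819836616516, -0.005028338171541691), 0.020281095057725906, np.float64(0.039434525077680194))
[ 0.6573 -0.0751  0.1411] [ 0.6704 -0.0476  0.1823]
```

{"name": "step_arm", "arguments": {"delta_pos": [[0.1,0.05,-0.3],[0,0,-0.7],[0,0,-0.7],[0,0,-0.6],[0,0,-0.5],[0,0,-0.5],[0,0,-0.5],[0,0,-0.3],[0,0,-0.2],[0,0,0],[0,0,0]], "turn": [0,0,0,0,0,0,0,0,0,0,0]}}

```text
time: 24.4
ee_pos: [0.6613, -0.0591, 0.078]
eef_rot: [0.999, 0.038, 0.0, 0.0]
ft_force: [-0.0, -0.1, -1.0]
width: 0.0274
grip_force: 15.0
```

{"name": "step_arm", "arguments": {"delta_pos": [[0,0,-0.08],[0,0,-0.08],[0,0,-0.06],[0,0,0],[0,0,0]], "turn": [0,0,0,0,0]}}

```text
time: 24.9
ee_pos: [0.661, -0.0591, 0.0721]
eef_rot: [0.999, 0.038, 0.0, 0.0]
ft_force: [0.1, -0.3, -0.6]
width: 0.0271
grip_force: 15.0
```

Release (opening only to ~38 mm to clear the large vial) and rise.

{"name": "step_arm", "arguments": {"delta_pos": [[0,0,-0.04],[0,0,0],[0,0,0]], "turn": [0,0,0]}}

```text
time: 25.2
ee_pos: [0.6613, -0.0591, 0.0716]
eef_rot: [0.999, 0.038, 0.0, 0.0]
ft_force: [-0.3, -0.5, 3.4]
width: 0.0273
grip_force: 15.0
```

{"name": "step_arm", "arguments": {"delta_pos": [[0,0,0],[0,0,0],[0,0,0],[0,0,0.4],[0,0,1],[0,0,1],[0,0,1],[0,0,1],[0,0,0],[0,0,0]], "turn": [0,0,0,0,0,0,0,0,0,0], "grip": 0.56}}

```text
time: 26.2
ee_pos: [0.6612, -0.0591, 0.1819]
eef_rot: [0.999, 0.038, 0.001, 0.0]
ft_force: [-0.3, 0.2, 0.0]
width: 0.0381
grip_force: 0.0
```

```bash
python3 - <<'E'
from h import *
np.set_printoptions(precision=4,suppress=True)
c=cam('wrist');s=read_state();print(s['ee_pos'])
print(cap(c,(.659,-.06),.097),cap(c,(.6637,-.115),.101))
E
```

```text
[ 0.6607 -0.0591  0.1808]
(array([ 0.6601, -0.0592], dtype=float32), (0.6592257022857666, -0.0590156689286232), 0.01374858245253563, 840) (array([ 0.6646, -0.1121], dtype=float32), (0.6640158891677856, -0.11246933788061142), 0.01637016236782074, 1280)
```

Medium seated. Now the small vial.

{"name": "step_arm", "arguments": {"delta_pos": [[-0.5,0,0],[-1,-0.1,0],[-1,-0.2,0],[-1,-0.2,0],[-1,-0.2,0],[-1,-0.18,0],[-1,0,-0.7],[0,0,-1],[0,0,-0.6],[0,0,0],[0,0,0]], "turn": [0,0,0,0,0,0,0,0,0,0,0]}}

```text
time: 27.35
ee_pos: [0.4982, -0.081, 0.1234]
eef_rot: [0.999, 0.038, -0.001, -0.0]
ft_force: [0.2, -0.6, -0.3]
width: 0.0383
grip_force: 0.0
```

```bash
python3 - <<'E'
from h import *
np.set_printoptions(precision=4,suppress=True)
c=cam('wrist');s=read_state();print(s['ee_pos'],s['ft_force'])
print(cap(c,(.4985,-.081),.047))
E
```

```text
[ 0.4987 -0.0811  0.124 ] [-0.7937 -0.8059  1.1587]
(array([ 0.498 , -0.0804], dtype=float32), (0.49734988808631897, -0.08035321533679962), 0.010644742287695408, 558)
```

Down to z 0.028 (−0.096 = −3.84 units).

{"name": "step_arm", "arguments": {"delta_pos": [[0,0.02,-0.5],[0,0,-0.9],[0,0,-0.9],[0,0,-0.8],[0,0,-0.5],[0,0,-0.25],[0,0,0],[0,0,0]], "turn": [0,0,0,0,0,0,0,0]}}

```text
time: 28.2
ee_pos: [0.4991, -0.0807, 0.028]
eef_rot: [0.999, 0.038, 0.001, 0.0]
ft_force: [-0.4, -0.8, 0.0]
width: 0.0381
grip_force: 0.0
```

{"name": "step_arm", "arguments": {"delta_pos": [[0,0,0],[0,0,0],[0,0,0],[0,0,0],[0,0,0],[0,0,0],[0,0,0]], "turn": [0,0,0,0,0,0,0], "grip": 1, "newtons": 12}}

```text
time: 28.9
ee_pos: [0.4988, -0.0807, 0.0277]
eef_rot: [0.999, 0.038, 0.0, 0.0]
ft_force: [-0.3, -0.9, 5.3]
width: 0.0214
grip_force: 12.0
```

{"name": "step_arm", "arguments": {"delta_pos": [[0,0,0.3],[0,0,0.7],[0,0,1],[0,0,1],[0,0,1],[0,0,1],[0.4,0.2,1],[0.8,0.4,0.2],[0.8,0.4,0],[0.8,0.4,0],[0.8,0.4,0],[0.8,0.4,0]], "turn": [0,0,0,0,0,0,0,0,0,0,0,0]}}

```text
time: 30.1
ee_pos: [0.6089, -0.0253, 0.1823]
eef_rot: [0.999, 0.038, -0.0, 0.0]
ft_force: [-0.4, -0.0, -0.4]
width: 0.0214
grip_force: 12.0
```

{"name": "step_arm", "arguments": {"delta_pos": [[0.8,0.4,0],[0.8,0.3,0],[0.24,0.15,0],[0,0,0],[0,0,0],[0,0,0]], "turn": [0,0,0,0,0,0]}}

```text
time: 30.7
ee_pos: [0.6539, -0.0051, 0.1826]
eef_rot: [0.999, 0.038, -0.0, 0.0]
ft_force: [-0.0, 0.3, 0.5]
width: 0.0212
grip_force: 12.0
```

```bash
python3 - <<'E'
from h import *
np.set_printoptions(precision=4,suppress=True)
c=cam('wrist','w6.png');s=read_state();e=s['ee_pos'];print(e,s['grip_force'],s['width'])
print(well(c,(.6545,-.005),.019))
o,d,P,ok=grid(c);m=ok&(np.hypot(*(P[:,:2]-e[:2]).T)<.02)&(P[:,2]<e[2]-.003)&(P[:,2]>.12)
q=P[m];print(q.min(0),q.max(0))
E
```

```text
[ 0.654  -0.0051  0.1827] 11.999389976263046 0.021208415010959797
(array([ 0.655 , -0.0042], dtype=float32), (0.6545546650886536, -0.005306791048496962), 0.021693585440516472, np.float64(0.039090150593582285))
[ 0.6541 -0.0158  0.1557] [0.6637 0.0059 0.1796]
```

{"name": "step_arm", "arguments": {"delta_pos": [[0.05,0,-0.3],[0,0,-0.7],[0,0,-0.7],[0,0,-0.6],[0,0,-0.5],[0,0,-0.5],[0,0,-0.4],[0,0,-0.3],[0,0,-0.2],[0,0,0],[0,0,0]], "turn": [0,0,0,0,0,0,0,0,0,0,0]}}

```text
time: 31.85
ee_pos: [0.656, -0.0043, 0.0777]
eef_rot: [0.999, 0.038, 0.0, 0.0]
ft_force: [0.4, 0.3, 0.7]
width: 0.0215
grip_force: 12.0
```

{"name": "step_arm", "arguments": {"delta_pos": [[0,0,-0.08],[0,0,-0.08],[0,0,-0.06],[0,0,-0.04],[0,0,0],[0,0,0]], "turn": [0,0,0,0,0,0]}}

```text
time: 32.45
ee_pos: [0.6558, -0.0044, 0.0708]
eef_rot: [0.999, 0.038, 0.0, 0.0]
ft_force: [0.6, -0.0, 0.7]
width: 0.0213
grip_force: 12.0
```

{"name": "step_arm", "arguments": {"delta_pos": [[0,0,-0.04],[0,0,0],[0,0,0]], "turn": [0,0,0]}}

```text
time: 32.75
ee_pos: [0.6558, -0.0044, 0.0698]
eef_rot: [0.999, 0.038, 0.0, 0.0]
ft_force: [0.1, 0.2, 0.1]
width: 0.0211
grip_force: 12.0
```

{"name": "step_arm", "arguments": {"delta_pos": [[0,0,0],[0,0,0],[0,0,0],[0,0,0.4],[0,0,1],[0,0,1],[0,0,1],[0,0,1],[-0.5,0,0],[-0.5,0,0],[0,0,0],[0,0,0]], "turn": [0,0,0,0,0,0,0,0,0,0,0,0], "grip": 0.58}}

```text
time: 33.95
ee_pos: [0.6311, -0.0045, 0.1805]
eef_rot: [0.999, 0.038, 0.0, 0.0]
ft_force: [-0.4, -0.2, -0.4]
width: 0.0367
grip_force: 0.0
```

```bash
python3 - <<'E'
from h import *
np.set_printoptions(precision=4,suppress=True)
c=cam('wrist','w7.png');s=read_state();print(s['ee_pos'])
print(cap(c,(.6545,-.005),.089),cap(c,(.659,-.06),.097),cap(c,(.6637,-.115),.101))
E
```

```text
[ 0.6312 -0.0044  0.1802]
(array([ 0.6548, -0.004 ], dtype=float32), (0.6544729471206665, -0.0041773454286158085), 0.010571028105914593, 541) (array([ 0.6599, -0.0588], dtype=float32), (0.6594595909118652, -0.05922752618789673), 0.01361153181642294, 930) (array([ 0.6644, -0.1115], dtype=float32), (0.6638764142990112, -0.11227693408727646), 0.016534294933080673, 1417)
```

View pics/w7.png

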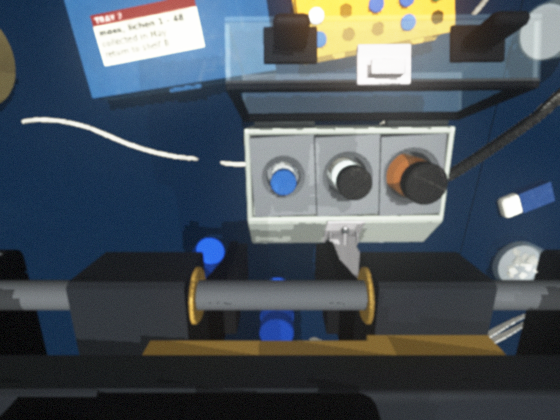

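All three vials stand in their wells, with the lid and latch open: small (284,180), medium (352,180), large (415,180). Their cap heights match seated vials, and the robot touches nothing.

```bash
python3 -c "
from bench import *
print(close_job())"
```

```text
the job is handed in; nothing more can be done
None
```

The job is handed in at about 34 s of the 93 s allowed: latch flipped open, lid resting open, and each vial seated upright in the well of its own size; `close_job()` returned no verdict.

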